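# Empty the spent desiccant cartridges from an archive caddy

### The job

The orange desiccant cartridges in the blue caddy are spent. Lift the caddy out of its rack by its swinging hanger, stand it on the green mat and let go; then take hold of it another way, tip all three cartridges out of it into the aluminium tray, and stand it upright on the mat again, near the middle. Set the caddy down rather than dropping it, and leave the other things on the table where they are.

Things in the scene. Friction and masses are not known exactly. Their poses are not given: they have to be found in the camera images.
- caddy: Blue steel caddy holding three orange cartridges: open-topped box 150 long (x) x 62 wide (y) x 75 high (z), walls 4, 0.25 kg empty. Origin: centre of its underside, z up out of its mouth. Its long flat sides (y = +-31) can be gripped; the hanger's arms lie against them, 7 proud, at x = 12, from z = 62 up. The +x end is upright, the -x end slopes inside for pouring.
- caddy_lip (a point): Middle of the blue caddy's pouring rim, at x = -75, z = 75 of the caddy, same axes. Behind it the inner end wall is a chute 40 degrees off vertical, down to the floor at x = -11: the caddy drains over this rim when tipped some 100 degrees.
- caddy_bar (a point): Middle of the black grip bar (12 thick, 60 long, along the caddy's y) of the blue caddy's swinging hanger. The hanger pivots about the caddy's y axis at x = 12, z = 64 of the caddy; the bar is 60 from the pivots, 124 above the caddy's underside when upright. Grip it from above, fingers closing along the caddy's x; the caddy hangs from it.
- caddy_bail: The blue caddy's swinging hanger, a steel stirrup 74 wide with a black grip bar. Origin: middle of its hinge line (x = 12, z = 64 of the caddy); z points to the bar. It swings about the caddy's y axis, upright when its z is the caddy's z, with stops 0.6 rad either way; light friction holds it where it is left. The caddy hangs level from it and cannot be tipped by it.
- cartridge0_mid (a point): Centre of an orange desiccant cartridge, a drum 25 in diameter and 26 high, about 40 g, that starts in the blue caddy.
- cartridge1_mid (a point): Centre of an orange desiccant cartridge, a drum 25 in diameter and 26 high, about 40 g, that starts in the blue caddy.
- cartridge2_mid (a point): Centre of an orange desiccant cartridge, a drum 25 in diameter and 26 high, about 40 g, that starts in the blue caddy.
- rack: Fixed white steel rack, 180 (x) x 214 (y) x 82 high, with two open-topped cells side by side in y (each 172 x 98 inside, floor at z = 6, cell centres at y = +-52, walls about 4 to 6). The blue caddy stands in one, a spare empty grey caddy of the same make in the other; only 18 of room beside each caddy. Origin: centre of its underside.
- mat: Fixed green cutting mat, 230 (x) x 160 (y) x 4 thick. Origin: centre of its underside, on the table.
- tray: Fixed aluminium tray, open box 220 (x) x 190 (y) x 45 high, walls and floor 5. Origin: centre of its underside, on the table.
- spare: Empty grey caddy, same shape and hanger as the blue one, in the other cell. Not to be disturbed.
- jar: Amber jar, 60 in diameter, 90 high, standing beyond the mat. Origin: centre of underside. Not to be disturbed.
- brush: Brush lying on the table on the robot's side of the mat, to the left. Not to be disturbed.
- folder: Spatula lying on the table on the robot's side of the mat, to the right. Not to be disturbed.
- book: Closed dark red book, 130 x 190 x 32, lying beyond the mat. Origin: centre of underside. Not to be disturbed.
- weight: Brass weight, 50 in diameter, 35 high, beyond the mat to the right. Origin: centre of underside. Not to be disturbed.

How it is judged:
By the outcome, as a careful person would: the job done as asked, in the order asked, and still so for the second after the job is handed in, with the robot touching nothing.
It also fails if it takes over 72 s, if anything falls off the work surface, if the arm or the gripper's body presses on something with over 40 N, if the wrist force passes 120 N, or if a joint passes its speed limit or range.

### The arm

A 6-joint arm with a two-finger parallel gripper is mounted at the origin on the work surface. World frame = base frame: x ahead of the robot, y to its left, z up, the work surface at z = 0. Lengths are in m, angles in degrees, forces in N, time in s.
With the tool pointing down it reaches from about 0.25 to 0.725 m from the base axis. Payload 9.7 kg.
Tool frame: the origin (TCP) lies between the finger pads; the fingertips stand 19 mm ahead of it and the grasp point (between the pads) is the TCP; z points along the fingers, y is the line along which they close (so a half turn about z gives the same grasp; the last joint's range is limited). The gripper opens to 85 mm and grips with 20 to 120 N. Pads are 22 mm wide; open, the fingers measure 114 mm over their backs; the gripper's body (76 mm by 85 mm) begins 54 mm behind the grasp point. The pads swing forward as they close: fully open they stand 13 mm farther back than shut.
Start: joints at [66.234, 4.979, 10.078, 95.1, 0, 90], TCP at [0.222, 0.503, 0.25] pointing down, gripper open.
Joint ranges: [-179.16, 179.16], [-48.56, 103.87], [-65.8, 70.77], [-126.05, 130.52], [-82.76, 87.17], [-180, 180]. Speed limits (degrees/s): [127.2, 127.2, 147.25, 180, 180, 180].

### API

Orientations are given as [roll, pitch, yaw] about the fixed x, y, z axes, in that order (R = Rz(yaw) Ry(pitch) Rx(roll)).
In Python, from workcell import bot gives the robot as it stands. The module is installed in compiled form; this text tells all that it offers.
- The arm moves only by the shell command python3 -m crank 'ROWS' [OPENING] [FORCE]. ROWS is JSON, a list that holds one entry, the list of rows, each a list of 6 numbers: the shift along the world's x, y, z as a fraction of full scale, then the turn, a rotation vector about the world's x, y, z as a fraction of full scale. In form: [[[x, y, z, wx, wy, wz], ...]]. A call has 1 to 20 rows; each row shifts and turns the commanded pose from where the row before left it; what a row does not reach is not made up. Full scale, the value 1, is 20 mm for a shift and 0.12 rad for a turn. A row lasts 1/12 s, in which the tool goes at most 41.7 mm and 7.16 degrees, less where a joint would pass 70% of its speed; a pose out of reach is approached as far as the arm can. A call with a number of a shift or a turn outside -1 to 1 is refused whole. A call with a gripper value outside its range is refused whole. OPENING is the opening, from 0 (shut) to 1 (fully open), set as the call begins (- or left out, the last holds). The fingers move at their own pace and stop on an object; FORCE is the grip in N (left out, the last holds). Time passes only in rows, so rows that do not move let the fingers close. It gives the time, the measured TCP pose, the force, the opening and the grip force at its end, in the units of the state.
- bot.get_obs(): the state, without advancing time (a new reading comes with each control period).
- bot.camera(name): name is "scene" or "top" or "wrist"; returns the picture (420x560x3 uint8, red, green, blue); there is no depth.
- bot.camera_model(name): a dict with "vertical_fov" (degrees; the focal length in pixels is half the picture's height over the tangent of half this angle, whatever the lens; pixels are square), "cx", "cy" (the principal point, pixels), "R" (3x3) and "t" (3): a world point X has camera coordinates R X + t. Camera axes: x right, y down, z forward; pixel columns grow to the right and rows downward; lengths in m; the calibration is good to about 2 mm. A picture is of the moment at which its call begins: read the wrist's pose just before it. camera_model takes no time and is no camera call; for the wrist camera it gives the pose at the moment of the call.
- bot.job_done(): hands the job in; it is judged then, once.
The state is a dict: "time": time; "q": joint angles; "qd": joint speeds; "joint_efforts": joint torques, N m; "ee_pos": TCP position; "tcp_rot": TCP orientation; "wrist_force": force on the tool from outside, world axes, zero at the start; "torque": the same for the moment, N m; "opening": finger opening in m; "grasp_force": force on a finger pad.
Only numpy, scipy, OpenCV 4.12 (cv2) and the standard library are available. Lean on these libraries where they do the work, as an engineer would, in place of code of your own. Each camera call takes 0.05 s, during which the arm holds its last target. There are 200 camera calls.

## Working session

There is one attempt and no reset: what is moved stays moved. The work goes in short steps, Python scripts to look and compute and a shell command to move; the robot and the scene stay as the last step left them, time stands still between calls to the robot, and variables do not carry over. Pictures are saved under pics/ and viewed, at most 10 in all, crops included, and the job is handed in when it is done.

```bash
mkdir -p pics
python3 - <<'E'
from workcell import bot
import cv2
for n in ("top","scene"):
    im=bot.camera(n); cv2.imwrite(f"pics/{n}0.png",im[:,:,::-1])
    m=bot.camera_model(n); print(n,m)
o=bot.get_obs();print(o)
E
```

```text
top {'vertical_fov': 44.78908346310713, 'cx': 284.54434099879, 'cy': 211.10813334323078, 'R': array([[ 0.02699484, -0.99963298, -0.00227711],
       [-0.99683318, -0.02674864, -0.07488745],
       [ 0.07479905,  0.00429148, -0.99718939]]), 't': array([-0.02895961,  0.57756681,  1.24870986])}
scene {'vertical_fov': 48.57579324128791, 'cx': 280.98449278314155, 'cy': 207.87777998620078, 'R': array([[ 0.78918403,  0.61400064, -0.01384835],
       [ 0.5102153 , -0.6680051 , -0.54170983],
       [-0.34186095,  0.4204431 , -0.84045148]]), 't': array([-0.45899476, -0.25152782,  1.2714038 ])}
{'time': 0.1, 'q': array([ 6.62335506e+01,  5.00987269e+00,  1.00371528e+01,  9.50988521e+01,
       -2.51699043e-03,  8.99993708e+01]), 'qd': array([ 0.03908827, -0.13912544,  0.08118616,  0.1041923 ,  0.05591162,
        0.04203303]), 'joint_efforts': array([ 4.79227947e-04, -5.21560514e+01,  4.65654659e+01,  1.58971577e-02,
        2.81978686e-06,  5.79384178e-06]), 'ee_pos': array([0.22159113, 0.5031832 , 0.24961899]), 'tcp_rot': array([-1.79928428e+02,  2.51620251e-03,  1.56234183e+02]), 'wrist_force': array([0.2517776 , 0.59769548, 0.27277372]), 'torque': array([ 0.02703209, -0.00120869, -0.01658352]), 'grasp_force': 0.0, 'opening': 0.08543119455611281}
```

View pics/top0.png

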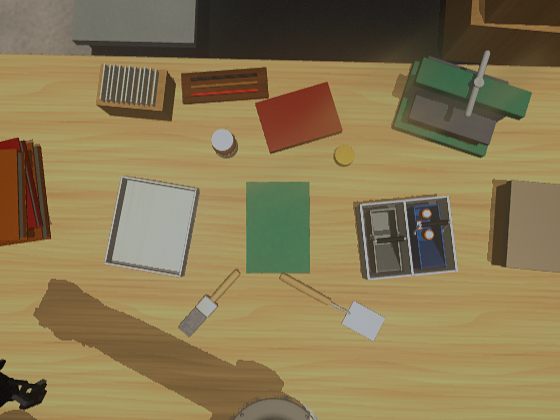

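View pics/scene0.png

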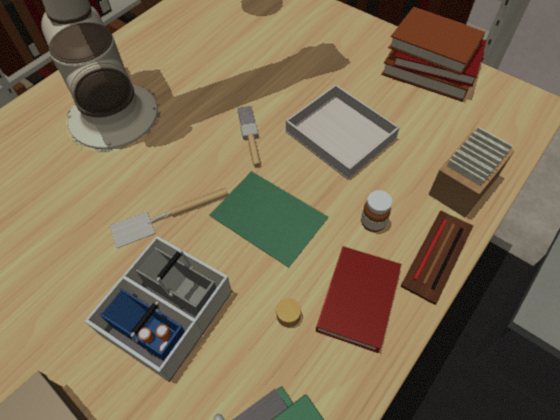

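The top view shows the tray at about (152,227), the mat at (278,227), and the rack at (408,238). The blue caddy is in the rack's right cell, with cartridges at (427,213) and (429,234), and the grey spare is on the left. The scene view agrees. Next I'll enlarge the rack in both.

```bash
cat > h.py <<'E'
import numpy as np, cv2
from workcell import bot
def cam(n):
    m=bot.camera_model(n); f=210/np.tan(np.radians(m['vertical_fov'])/2)
    return np.array([[f,0,m['cx']],[0,f,m['cy']],[0,0,1]]),np.array(m['R']),np.array(m['t'])
def ray(c,p):
    K,R,t=c; d=R.T@np.linalg.inv(K)@[p[0],p[1],1]; return -R.T@t,d
def onz(c,p,z):
    o,d=ray(c,p); return o+d*(z-o[2])/d[2]
def tri(obs):
    A=np.zeros((3,3));b=np.zeros(3)
    for c,p in obs:
        o,d=ray(c,p);d=d/np.linalg.norm(d);P=np.eye(3)-np.outer(d,d);A+=P;b+=P@o
    X=np.linalg.solve(A,b); return X
def proj(c,X):
    K,R,t=c; v=K@(R@np.asarray(X)+t); return v[:2]/v[2]
E
python3 - <<'E'
from h import *
T=cv2.imread("pics/top0.png");S=cv2.imread("pics/scene0.png")
a=cv2.resize(T[185:290,350:470],None,fx=5,fy=5,interpolation=2)[:, :]
cv2.imwrite("pics/rt.png",a)
b=cv2.resize(S[225:380,80:240],None,fx=3.8,fy=3.8,interpolation=2)
cv2.imwrite("pics/rs.png",b);print(a.shape,b.shape)
c=cam("top")
for nm,ps,z in (("mat",[(246,182),(309,182),(310,273),(246,273)],.004),("tray",[(121,177),(198,187),(183,276),(105,264)],.045),("rack",[(359,204),(449,196),(457,271),(368,279)],.082),("jar",[(222,140)],.09),("weight",[(344,155)],.035),("book",[(256,102),(327,83),(341,129),(270,152)],.032)):
    W=np.array([onz(c,p,z) for p in ps]);print(nm,W.round(3)[:,:2].tolist(),W.mean(0).round(3))
E
```

```text
(525, 600, 3) (589, 608, 3)
mat [[0.651, 0.086], [0.655, -0.073], [0.426, -0.081], [0.421, 0.079]] [0.538 0.003 0.004]
tray [[0.65, 0.391], [0.63, 0.201], [0.412, 0.228], [0.436, 0.419]] [0.532 0.31  0.045]
rack [[0.595, -0.19], [0.62, -0.404], [0.443, -0.423], [0.419, -0.214]] [ 0.519 -0.308  0.082]
jar [[0.739, 0.14]] [0.739 0.14  0.09 ]
weight [[0.721, -0.157]] [ 0.721 -0.157  0.035]
book [[0.85, 0.066], [0.904, -0.112], [0.787, -0.149], [0.724, 0.027]] [ 0.816 -0.042  0.032]
```

View pics/rt.png

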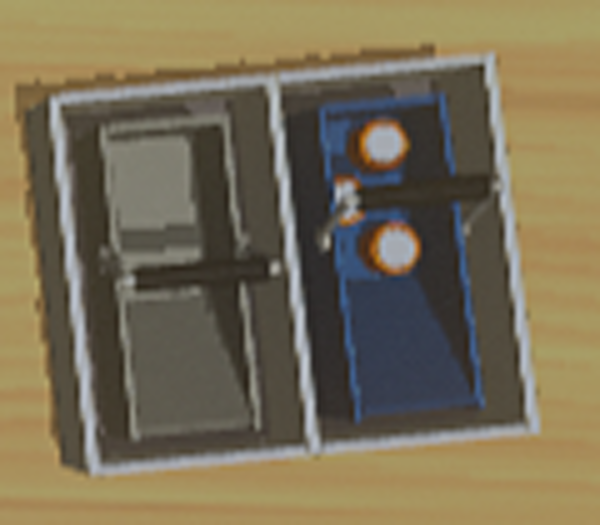

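View pics/rs.png

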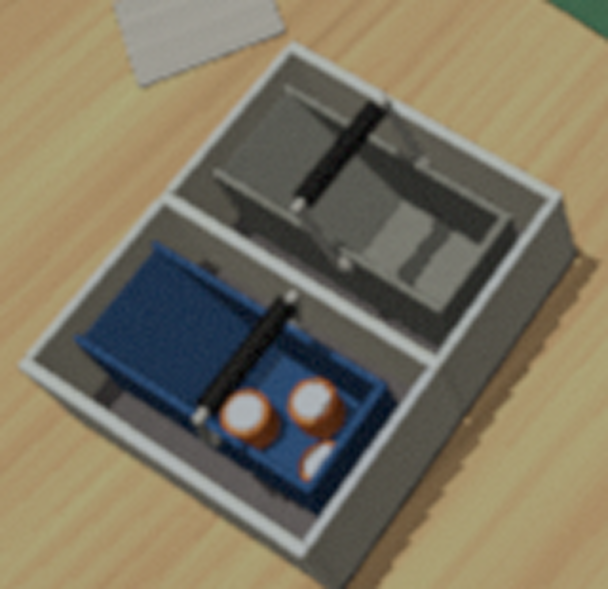

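The enlarged top view shows the blue rim corners at crop (320,108), (443,97), (482,405) and (357,420), with the chute end towards the robot. The bar runs from (358,197) to (497,187). In the scene crop the bar ends are at (200,412) and (290,297), and all three cartridges sit at the far end.

Run:
```python
from h import *
T,S=cam("top"),cam("scene")
tp=lambda u,v:((u+.5)/5-.5+350,(v+.5)/5-.5+185)
sp=lambda u,v:((u+.5)/3.8-.5+80,(v+.5)/3.8-.5+225)
# bar: left(+y), right(-y)
for a,b in (((350,198),(291,297)),((497,187),(201,412))):
    X=tri([(T,tp(*a)),(S,sp(*b))]);print("bar",X.round(4),proj(T,X)-tp(*a),proj(S,X)-sp(*b))
W=[]
for a,b in (((320,108),(385,380)),((443,97),(312,500)),((482,405),(82,342)),((357,420),(157,247))):
    X=tri([(T,tp(*a)),(S,sp(*b))]);W.append(X);print("rim",X.round(4),(proj(T,X)-tp(*a)).round(1),onz(T,tp(*a),.081).round(4))
W=np.array(W);print(W.mean(0))
d=W[0]+W[1]-W[2]-W[3];print("yaw",np.degrees(np.arctan2(d[1],d[0])),np.linalg.norm(d)/2)
m=bot.camera_model("wrist");print(m)
```

```text
bar [ 0.5485 -0.3208  0.1323] [-0.11107907 -0.07860772] [-0.17130392  0.03305929]
bar [ 0.5559 -0.3858  0.1337] [-0.61984661 -0.40074674] [-0.96653423  0.20674623]
rim [ 0.5938 -0.3175  0.0867] [-0.4 -0.3] [ 0.5936 -0.3199  0.081 ]
rim [ 0.602  -0.3795  0.0729] [-0.5 -0.3] [ 0.6004 -0.3783  0.081 ]
rim [ 0.4563 -0.3959  0.0792] [-0.8 -0.5] [ 0.4552 -0.3973  0.081 ]
rim [ 0.4473 -0.3381  0.078 ] [-0.5 -0.3] [ 0.4466 -0.3385  0.081 ]
[ 0.52484223 -0.35774174  0.07922769]
yaw 7.235009766050686 0.14726883274713015
{'vertical_fov': 66.65527026679358, 'cx': 284.83091928232864, 'cy': 208.94446661175172, 'R': array([[ 0.40240452,  0.91545966, -0.00205195],
       [ 0.87139808, -0.38234762,  0.30736897],
       [ 0.28059934, -0.12547472, -0.9515882 ]]), 't': array([-0.54900265, -0.03918953,  0.37937481])}
```

```bash
python3 -m crank '[[[0.38,-1,0,0,0,-0.2],[0.38,-1,0,0,0,-0.2],[0.38,-1,0,0,0,-0.2],[0.38,-1,0,0,0,-0.2],[0.38,-1,0,0,0,-0.2],[0.38,-1,0,0,0,-0.2],[0.38,-1,0,0,0,-0.2],[0.38,-1,0,0,0,-0.2],[0.38,-1,0,0,0,-0.2],[0.38,-1,0,0,0,-0.2],[0.38,-1,0,0,0,-0.2],[0.38,-1,0,0,0,-0.2],[0.38,-1,0,0,0,-0.2],[0.38,-1,0,0,0,-0.2],[0.38,-1,0,0,0,-0.2],[0.38,-1,0,0,0,-0.2],[0.38,-1,0,0,0,-0.2],[0.38,-1,0,0,0,-0.2],[0.38,-1,0,0,0,-0.2],[0.38,-1,0,0,0,-0.2]]]'
python3 -m crank '[[[0.38,-1,0,0,0,-0.2],[0.38,-1,0,0,0,-0.2],[0.38,-1,0,0,0,-0.2],[0.38,-1,0,0,0,-0.2],[0.38,-1,0,0,0,-0.2],[0.38,-1,0,0,0,-0.2],[0.38,-1,0,0,0,-0.2],[0.38,-1,0,0,0,-0.2],[0.38,-1,0,0,0,-0.2],[0.38,-1,0,0,0,-0.2],[0.38,-1,0,0,0,-0.2],[0.38,-1,0,0,0,-0.2],[0.38,-1,0,0,0,-0.2],[0.38,-1,0,0,0,-0.2],[0.38,-1,0,0,0,-0.2],[0.38,-1,0,0,0,-0.2],[0.38,-1,0,0,0,-0.2],[0.38,-1,0,0,0,-0.2],[0.38,-1,0,0,0,-0.2],[0.38,-1,0,0,0,-0.2]]]'
python3 -m crank '[[[0.38,-0.95,0,0,0,-0.2],[0.38,-0.95,0,0,0,-0.2],[0.38,-0.95,0,0,0,-0.2],[0,0,0,0,0,0],[0,0,0,0,0,0]]]'
python3 - <<'E'
from h import *
print(bot.get_obs()['q'].round(1)); c=cam("wrist")
im=bot.camera("wrist");cv2.imwrite("pics/w1.png",im[:,:,::-1]);np.save("w1.npy",np.array(list(c),dtype=object),allow_pickle=True)
print(proj(c,[.5522,-.3533,.13]),proj(c,[.525,-.358,.081]))
E
```

```text
time: 1.77
ee_pos: [0.3737, 0.1023, 0.2501]
tcp_rot: [-180.0, -0.0, 128.7]
wrist_force: [0.2, 0.5, -0.5]
opening: 0.0854
grasp_force: 0.0
time: 3.43
ee_pos: [0.5258, -0.2976, 0.2497]
tcp_rot: [-180.0, -0.0, 101.2]
wrist_force: [0.5, -0.0, -0.4]
opening: 0.0851
grasp_force: 0.0
time: 3.85
ee_pos: [0.5483, -0.3542, 0.249]
tcp_rot: [-179.9, -0.1, 97.1]
wrist_force: [0.4, -0.0, 0.4]
opening: 0.0855
grasp_force: 0.0
[-32.9  20.1  27.7  97.8   0.   50.1]Traceback (most recent call last):
  File "<stdin>", line 3, in <module>
ValueError: could not broadcast input array from shape (3,3) into shape (3,)
```

View pics/w1.png

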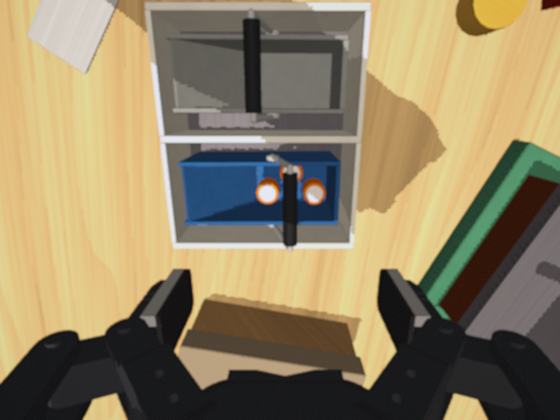

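The wrist view shows the bar from (290,168) to (290,246), parallel to the finger line's normal. The blue rim spans columns 182 to 340 and all three cartridges are visible.

Run:
```python
from h import *
T,S,W=cam("top"),cam("scene"),cam("wrist")
tp=lambda u,v:((u+.5)/5-.5+350,(v+.5)/5-.5+185)
sp=lambda u,v:((u+.5)/3.8-.5+80,(v+.5)/3.8-.5+225)
obs=[(T,tp(427,192)),(S,sp(246,354)),(W,(290,207))]
for o in (obs,obs[:2],obs[::2],obs[1:]):
    X=tri(o);print(X.round(4),[(proj(c,X)-p).round(1) for c,p in o])
for p in ((182,164),(340,164),(340,223),(182,223)): print(onz(W,p,.081).round(4))
```

```text
[ 0.5515 -0.3532  0.131 ] [array([-1.4,  0.2]), array([-0.2,  0.1]), array([0.3, 3.4])]
[ 0.5525 -0.3541  0.1345] [array([-0.5, -0.3]), array([-0.8,  0.2])]
[ 0.5661 -0.431  -0.1264] [array([-0.1,  0.4]), array([0.7, 0.3])]
[ 0.5507 -0.352   0.1277] [array([ 0.4, -0.1]), array([-0.6,  0.6])]
[ 0.4501 -0.3373  0.081 ]
[ 0.5937 -0.3193  0.081 ]
[ 0.6039 -0.376   0.081 ]
[ 0.4516 -0.3952  0.081 ]
```

```bash
python3 -m crank '[[[0.15,0.05,-0.8,0,0,0],[0,0,-0.8,0,0,0],[0,0,-0.8,0,0,0],[0,0,-0.8,0,0,0],[0,0,-0.8,0,0,0],[0,0,-0.7,0,0,0],[0,0,-0.7,0,0,0],[0,0,-0.6,0,0,0],[0,0,0,0,0,0]]]'
python3 -m crank '[[[0,0,0,0,0,0],[0,0,0,0,0,0],[0,0,0,0,0,0],[0,0,0,0,0,0],[0,0,0,0,0,0],[0,0,0,0,0,0],[0,0,0,0,0,0],[0,0,0,0,0,0],[0,0,0,0,0,0],[0,0,0,0,0,0]]]' 0 20
```

```text
time: 4.65
ee_pos: [0.5504, -0.3513, 0.1278]
tcp_rot: [-179.8, -0.1, 97.2]
wrist_force: [-0.6, -0.8, -0.9]
opening: 0.0856
grasp_force: 0.0
time: 5.48
ee_pos: [0.5516, -0.3528, 0.1307]
tcp_rot: [180.0, 0.0, 97.1]
wrist_force: [0.3, 0.0, 2.7]
opening: 0.0109
grasp_force: 20.1
```

```bash
python3 -m crank '[[[-0.15,-0.02,0.03,0,0,0],[-0.15,-0.02,0.02,0,0,0],[-0.15,-0.02,0.02,0,0,0],[-0.15,-0.02,0.01,0,0,0],[0,0,0,0,0,0],[0,0,0,0,0,0]]]'
python3 -m crank '[[[0,0,0,0,0,0],[0,0,0,0,0,0],[0,0,0,0,0,0],[0,0,0.1,0,0,0],[0,0,0.2,0,0,0],[0,0,0.2,0,0,0],[0,0,0.3,0,0,0],[0,0,0,0,0,0],[0,0,0,0,0,0]]]' 0 70
python3 - <<'E'
from h import *
for n in ("top","scene"): cv2.imwrite(f"pics/{n}1.png",bot.camera(n)[:,:,::-1])
a=cv2.resize(cv2.imread("pics/top1.png")[185:290,350:470],None,fx=3.3,fy=3.3,interpolation=2)
b=cv2.resize(cv2.imread("pics/scene1.png")[225:380,80:240],None,fx=2.2,fy=2.2,interpolation=2)
h=min(a.shape[0],b.shape[0]);cv2.imwrite("pics/l1.png",np.hstack([a[:h],b[:h]]))
E
```

```text
time: 5.98
ee_pos: [0.5392, -0.3543, 0.132]
tcp_rot: [180.0, 0.0, 97.1]
wrist_force: [2.6, 0.7, 3.0]
opening: 0.0112
grasp_force: 20.3
time: 6.73
ee_pos: [0.5396, -0.3544, 0.1483]
tcp_rot: [180.0, 0.0, 97.1]
wrist_force: [0.3, 0.1, -4.2]
opening: 0.0095
grasp_force: 68.4
```

View pics/l1.png

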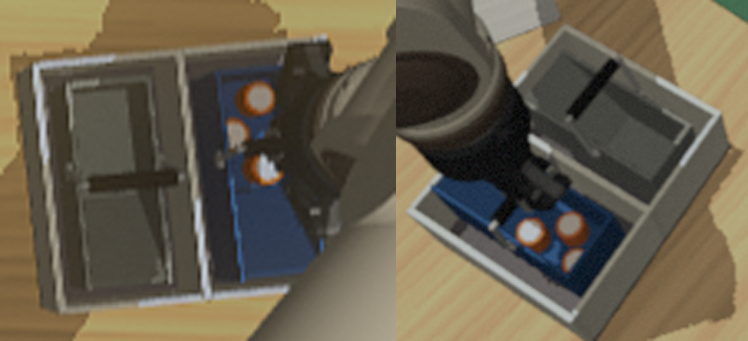

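The top crop shows the blue caddy lifted level with the cartridges still inside, at about (255,95), (235,135) and (265,168). The scene crop shows the bar held between the fingers. I'll lift it clear and carry it over the spare's bar.

```bash
python3 -m crank '[[[0,0,0.3,0,0,0],[0,0,0.4,0,0,0],[0,0,0.5,0,0,0],[0,0,0.6,0,0,0],[0,0,0.6,0,0,0],[0,0,0.6,0,0,0],[0,0,0.7,0,0,0],[0,0,0.7,0,0,0],[0,0,0.7,0,0,0],[0,0,0.7,0,0,0],[0,0,0.6,0,0,0],[0,0,0.4,0,0,0],[0,0,0.2,0,0,0],[0,0,0,0,0,0]]]'
python3 -m crank '[[[0,0.2,0,0,0,0],[0,0.4,0,0,0,0],[0.03,0.6,0,0,0,-0.05],[0.03,0.8,0,0,0,-0.05],[0.03,1,0,0,0,-0.05],[0.03,1,0,0,0,-0.05],[0.03,1,0,0,0,-0.05],[0.03,1,0,0,0,-0.06],[0.03,1,0,0,0,-0.06],[0.03,1,0,0,0,-0.06],[0.03,1,0,0,0,-0.06],[0.03,1,0,0,0,-0.06],[0.03,1,0,0,0,-0.06],[0.03,1,0,0,0,-0.06],[0.03,1,0,0,0,-0.06],[0.03,1,0,0,0,-0.06],[0.03,1,0,0,0,-0.06],[0.03,0.9,0,0,0,-0.06],[0.03,0.8,0,0,0,-0.06],[0.03,0.6,0,0,0,-0.06]]]'
python3 -m crank '[[[0,0.4,0,0,0,-0.05],[0,0.2,0,0,0,0],[0,0,0,0,0,0],[0,0,0,0,0,0],[0,0,0,0,0,0]]]'
python3 - <<'E'
from h import *
print(bot.get_obs()['q'].round(1))
for n in ("top","scene"): cv2.imwrite(f"pics/{n}2.png",bot.camera(n)[:,:,::-1])
a=cv2.imread("pics/top2.png")[140:330,190:400];b=cv2.imread("pics/scene2.png")[100:290,180:390]
cv2.imwrite("pics/l2.png",cv2.resize(np.hstack([a,b]),None,fx=1.9,fy=1.9,interpolation=2))
E
```

```text
time: 8.0
ee_pos: [0.5397, -0.3544, 0.2892]
tcp_rot: [179.9, 0.1, 97.1]
wrist_force: [-0.3, 0.1, -4.2]
opening: 0.0096
grasp_force: 68.3
time: 9.67
ee_pos: [0.5494, -0.0059, 0.2876]
tcp_rot: [-180.0, -0.0, 90.1]
wrist_force: [0.1, -0.4, -3.1]
opening: 0.0098
grasp_force: 68.3
time: 10.08
ee_pos: [0.5501, 0.0033, 0.2879]
tcp_rot: [180.0, 0.0, 89.7]
wrist_force: [-0.7, -0.4, -4.1]
opening: 0.0094
grasp_force: 68.3
[ 0.3  6.  15.5 99.4 -0.  90.7]
```

View pics/l2.png

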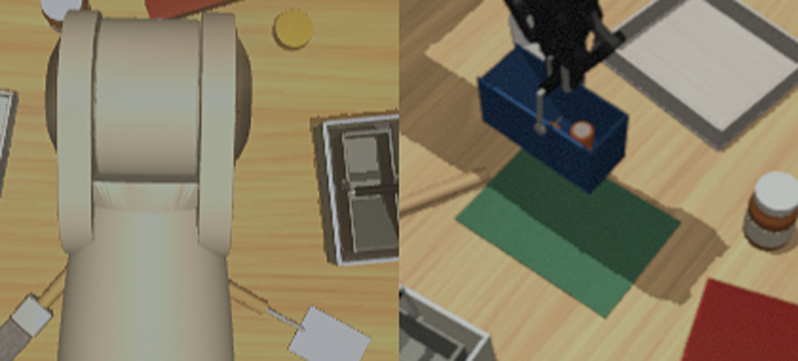

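The right crop shows the caddy hanging level over the mat with its long axis along the mat. I'll lower it and check the force near contact.

```bash
python3 -m crank '[[[0,0,-0.3,0,0,0],[0,0,-0.6,0,0,0],[0,0,-0.8,0,0,0],[0,0,-0.8,0,0,0],[0,0,-0.8,0,0,0],[0,0,-0.8,0,0,0],[0,0,-0.8,0,0,0],[0,0,-0.7,0,0,0],[0,0,-0.6,0,0,0],[0,0,-0.5,0,0,0],[0,0,-0.3,0,0,0],[0,0,-0.2,0,0,0],[0,0,-0.1,0,0,0],[0,0,0,0,0,0],[0,0,0,0,0,0]]]'
python3 -m crank '[[[0,0,-0.1,0,0,0],[0,0,-0.1,0,0,0],[0,0,-0.1,0,0,0],[0,0,-0.1,0,0,0],[0,0,-0.1,0,0,0],[0,0,0,0,0,0],[0,0,0,0,0,0]]]'
```

```text
time: 11.43
ee_pos: [0.5505, 0.0037, 0.1424]
tcp_rot: [180.0, -0.0, 89.7]
wrist_force: [-0.0, -0.9, -3.9]
opening: 0.0094
grasp_force: 68.3
time: 12.02
ee_pos: [0.5501, 0.0038, 0.1317]
tcp_rot: [-180.0, -0.0, 89.7]
wrist_force: [-0.6, -0.3, -3.9]
opening: 0.0098
grasp_force: 68.4
```

```bash
python3 -m crank '[[[0,0,-0.07,0,0,0],[0,0,-0.07,0,0,0],[0,0,0,0,0,0]]]'
python3 -m crank '[[[0,0,-0.05,0,0,0],[0,0,-0.05,0,0,0],[0,0,0,0,0,0]]]'
```

```text
time: 12.27
ee_pos: [0.5508, 0.0038, 0.13]
tcp_rot: [179.9, -0.0, 89.7]
wrist_force: [-0.7, 0.5, 2.2]
opening: 0.009
grasp_force: 68.9
time: 12.52
ee_pos: [0.5516, 0.0038, 0.1297]
tcp_rot: [179.7, -0.0, 89.7]
wrist_force: [0.1, 0.9, 13.2]
opening: 0.0095
grasp_force: 70.2
```

```bash
python3 -m crank '[[[0,0,0.08,0,0,0],[0,0,0.03,0,0,0],[0,0,0,0,0,0]]]' 0 20
python3 -m crank '[[[0,0,0,0,0,0],[0,0,0,0,0,0],[0,0,0,0,0,0],[0,0,0,0,0,0],[0,0,0.1,0,0,0],[0,0,0.3,0,0,0],[0,0,0.6,0,0,0],[0,0,0.9,0,0,0],[0,0,1,0,0,0],[0,0,1,0,0,0],[0,0,1,0,0,0],[0,0,1,0,0,0],[0,0,0.8,0,0,0],[0,0,0,0,0,0]]]' 0.6
python3 - <<'E'
from h import *
c=cam("wrist")
np.savez("w3.npz",K=c[0],R=c[1],t=c[2]); cv2.imwrite("pics/w3.png",bot.camera("wrist")[:,:,::-1])
cv2.imwrite("pics/scene3.png",bot.camera("scene")[:,:,::-1]);cv2.imwrite("pics/top3.png",bot.camera("top")[:,:,::-1])
a=cv2.imread("pics/w3.png")[0:300,100:480]; b=cv2.resize(cv2.imread("pics/scene3.png")[130:280,190:340],(300,300),interpolation=2)
cv2.imwrite("pics/l3.png",np.hstack([a,b]))
E
```

```text
time: 12.77
ee_pos: [0.5507, 0.0038, 0.1299]
tcp_rot: [179.9, -0.0, 89.7]
wrist_force: [0.6, 0.3, 5.8]
opening: 0.0096
grasp_force: 69.3
time: 13.93
ee_pos: [0.551, 0.0038, 0.2681]
tcp_rot: [179.7, -0.0, 89.7]
wrist_force: [0.8, 0.0, 0.5]
opening: 0.0512
grasp_force: 0.0
```

View pics/l3.png

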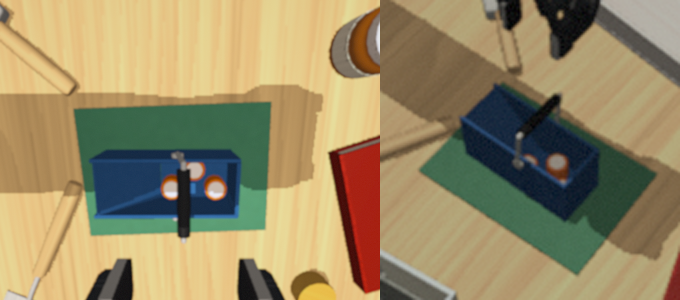

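The wrist crop shows the caddy standing on the mat, rim corners about (92,160), (240,159), (240,216) and (94,217) in the crop, with the bar upright at (184,205). All three cartridges are inside at the +x end.

Run:
```python
from h import *
f=np.load("w3.npz");W=(f['K'],f['R'],f['t']);S=cam("scene")
ps=[(192,160),(340,159),(340,216),(194,217)]
X=np.array([onz(W,p,.079) for p in ps]);print(X.round(4),X.mean(0).round(4))
d=X[1]+X[2]-X[0]-X[3];print(np.degrees(np.arctan2(d[1],d[0])),np.linalg.norm(d)/2)
sc=lambda u,v:(190+u/2,130+v/2)
# scene rim corners in the 300px crop
for p,(u,v) in zip(ps,[(500-380,83),(598-380,152),(570-380,185),(462-380,120)]):
    Y=tri([(W,p),(S,sc(u,v))]);print(Y.round(4))
```

```text
[[ 0.4608  0.0326  0.079 ]
 [ 0.6052  0.0327  0.079 ]
 [ 0.608  -0.0262  0.079 ]
 [ 0.4573 -0.0263  0.079 ]] [0.5328 0.0032 0.079 ]
0.04303297563526111 0.147560352076346
[0.4647 0.0344 0.085 ]
[0.6066 0.0324 0.0745]
[ 0.6094 -0.0238  0.0822]
[ 0.459  -0.0262  0.0763]
```

```bash
python3 -m crank '[[[0.3,0,0,0,0,0.9],[0.35,0,-0.1,0,0,0.94],[0.35,0,-0.1,0,0,0.94],[0.35,0,-0.1,0,0,0.94],[0.35,0,-0.1,0,0,0.94],[0.35,0,-0.1,0,0,0.94],[0.35,0,-0.1,0,0,0.94],[0.35,0,-0.1,0,0,0.94],[0.35,0,-0.1,0,0,0.94],[0.35,0,-0.1,0,0,0.94],[0.35,0,-0.1,0,0,0.94],[0.35,0,0,0,0,0.94],[0.35,0,0,0,0,0.94],[0.35,0,0,0,0,0.92],[0,0,0,0,0.44,0],[0,0,0,0,0.44,0],[0,0,0,0,0.44,0],[0,0,0,0,0.44,0],[0,0,0,0,0.42,0],[0,0,0,0,0,0]]]' 1
python3 - <<'E'
from h import *
from scipy.spatial.transform import Rotation as Ro
o=bot.get_obs();print(o['q'].round(1),Ro.from_euler('xyz',o['tcp_rot'],degrees=True).as_matrix().round(3))
E
```

```text
time: 15.75
ee_pos: [0.6478, 0.0037, 0.2387]
tcp_rot: [-179.9, -15.5, 179.7]
wrist_force: [-0.2, 0.3, -0.8]
opening: 0.0851
grasp_force: 0.0
[3.000e-01 3.770e+01 4.960e+01 1.173e+02 1.000e-01 5.000e-01] [[-0.964  0.004 -0.267]
 [ 0.004  1.    -0.   ]
 [ 0.267 -0.001 -0.964]]
```

```bash
python3 -m crank '[[[-0.22,0,-0.8,0,0,0],[-0.23,0,-0.8,0,0,0],[-0.23,0,-0.8,0,0,0],[-0.22,0,-0.8,0,0,0],[-0.23,0,-0.8,0,0,0],[-0.23,0,-0.8,0,0,0],[-0.22,0,-0.8,0,0,0],[-0.14,0,-0.5,0,0,0],[0,0,0,0,0,0]]]'
python3 -m crank '[[[-0.14,0,-0.5,0,0,0],[-0.14,0,-0.5,0,0,0],[-0.14,0,-0.5,0,0,0],[-0.14,0,-0.5,0,0,0],[-0.14,0,-0.5,0,0,0],[-0.14,0,-0.5,0,0,0],[-0.1,0,-0.4,0,0,0],[0,0,0,0,0,0],[0,0,0,0,0,0]]]'
python3 - <<'E'
from h import *
o=bot.get_obs();print(o['q'].round(1))
cv2.imwrite("pics/scene4.png",bot.camera("scene")[:,:,::-1])
cv2.imwrite("pics/l4.png",cv2.resize(cv2.imread("pics/scene4.png")[80:280,180:380],None,fx=3,fy=3,interpolation=2))
E
```

```text
time: 16.5
ee_pos: [0.6111, 0.0037, 0.1189]
tcp_rot: [-179.9, -15.1, 179.7]
wrist_force: [0.1, -0.1, 0.1]
opening: 0.0853
grasp_force: 0.0
time: 17.25
ee_pos: [0.5938, 0.0038, 0.0531]
tcp_rot: [-179.9, -15.0, 179.7]
wrist_force: [-0.7, 1.1, 0.6]
opening: 0.0853
grasp_force: 0.0
[ 0.3 26.5 12.9 91.4  0.1  0.6]
```

View pics/l4.png

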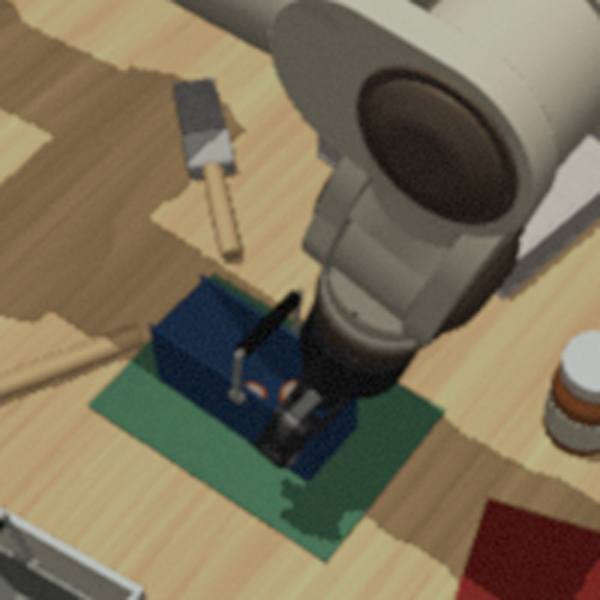

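The fingers straddle the sides at the +x end, and the bar is clear of the hand. I'll lower a little, grip and lift.

```bash
python3 -m crank '[[[-0.07,0,-0.25,0,0,0],[0,0,0,0,0,0],[0,0,0,0,0,0],[0,0,0,0,0,0],[0,0,0,0,0,0],[0,0,0,0,0,0],[0,0,0,0,0,0],[0,0,0,0,0,0]]]' 0 100
python3 -m crank '[[[0,0,0.1,0,0,0],[0,0,0.2,0,0,0],[0,0,0.4,0,0,0],[0,0,0.3,0,0,0],[0,0,0,0,0,0],[0,0,0,0,0,0]]]'
```

```text
time: 17.97
ee_pos: [0.593, 0.0037, 0.0484]
tcp_rot: [-179.9, -14.9, 179.7]
wrist_force: [3.8, 0.3, 0.3]
opening: 0.0609
grasp_force: 109.2
time: 18.47
ee_pos: [0.593, 0.0038, 0.0689]
tcp_rot: [-179.9, -14.9, 179.7]
wrist_force: [-0.8, -0.3, -4.7]
opening: 0.061
grasp_force: 108.9
```

```bash
cat > ik.py <<'E'
import numpy as np
from scipy.optimize import least_squares
from workcell import bot
o=bot.get_obs()
D=np.array([[4.98,10.08,95.1,.5498,.2498],[20.1,27.7,97.8,.6527,.249],[6,15.5,99.4,.5501,.2879],[37.7,49.6,117.3,.6478,.2387],[26.5,12.9,91.4,.5938,.0531],list(o['q'][1:4])+[np.hypot(*o['ee_pos'][:2]),o['ee_pos'][2]]])
def fk(p,q):
    r0,z0,L1,L2,L3,Lt=p; a=np.radians(q[...,0]);b=np.radians(q[...,0]-q[...,1]);t=b+np.radians(q[...,2])
    # upper arm from vertical a; forearm pitch below horizontal b, with elbow offset L3
    return np.stack([r0+L1*np.sin(a)+L2*np.cos(b)+L3*np.sin(b)+Lt*np.cos(t),z0+L1*np.cos(a)-L2*np.sin(b)+L3*np.cos(b)-Lt*np.sin(t)],-1)
s=least_squares(lambda p:np.r_[(fk(p,D[:,:3])-D[:,3:]).ravel()*1e3,(p-[0,.3,.35,.35,0,.2])*.01],[0,.3,.35,.35,0,.2])
P=s.x
def ik(r,z,tilt,q0): # tilt: deg of tool below horizontal (90 = down)
    f=lambda q:np.r_[(fk(P,np.array(q))-[r,z])*100,(q[0]-q[1]+q[2]-tilt)*.1]
    w=least_squares(f,q0); return w.x,abs(w.fun).max()
E
python3 - <<'E'
from ik import *
print(P.round(4),abs((fk(P,D[:,:3])-D[:,3:])).max())
q=D[-1,:3]
for r,z,t in ((.6,.15,105),(.62,.25,105),(.66,.27,80),(.66,.27,55),(.65,.25,30),(.63,.23,10),(.617,.222,-5),(.60,.215,-15)):
    q,e=ik(r,z,t,q);print(r,z,t,q.round(1),round(e,3))
E
```

```text
[0.0013 0.1605 0.421  0.5174 0.037  0.4126] 0.0007181629341972418
0.6 0.15 105 [ 26.4  23.5 102.1] 0.0
0.62 0.25 105 [ 32.1  42.7 115.6] 0.0
0.66 0.27 80 [10.8 18.  87.3] 0.0
0.66 0.27 55 [-13.1 -13.   55.1] 0.0
0.65 0.25 30 [-32.1 -42.9  19.2] 0.0
0.63 0.23 10 [-38.2 -63.7 -15.5] 0.0
0.617 0.222 -5 [-23.6 -71.7 -53.1] 0.0
0.6 0.215 -15 [ -1.7 -71.6 -84.9] 0.0
```

Run:
```python
from ik import *
for t in (15,10,5,0,-5):
    print(t,[(r,z,w.round(0).tolist()) for r in (.65,.67,.69) for z in (.22,.24,.26) for w,e in [ik(r,z,t,[-30,-50,0])] if e<.01 and w[0]>-46 and w[1]>-63])
```

```text
15 [(0.65, 0.22, [-34.0, -59.0, -10.0]), (0.65, 0.24, [-35.0, -57.0, -7.0]), (0.65, 0.26, [-37.0, -55.0, -4.0]), (0.67, 0.22, [-30.0, -56.0, -12.0]), (0.67, 0.24, [-31.0, -55.0, -9.0]), (0.67, 0.26, [-33.0, -53.0, -6.0]), (0.69, 0.22, [-26.0, -54.0, -13.0]), (0.69, 0.24, [-27.0, -53.0, -10.0]), (0.69, 0.26, [-29.0, -51.0, -7.0])]
10 [(0.65, 0.22, [-32.0, -62.0, -20.0]), (0.65, 0.24, [-34.0, -61.0, -16.0]), (0.65, 0.26, [-36.0, -59.0, -13.0]), (0.67, 0.22, [-28.0, -60.0, -22.0]), (0.67, 0.24, [-30.0, -58.0, -18.0]), (0.67, 0.26, [-32.0, -57.0, -15.0]), (0.69, 0.22, [-24.0, -57.0, -23.0]), (0.69, 0.24, [-26.0, -56.0, -20.0]), (0.69, 0.26, [-28.0, -55.0, -17.0])]
5 [(0.65, 0.26, [-34.0, -62.0, -23.0]), (0.67, 0.22, [-24.0, -62.0, -33.0]), (0.67, 0.24, [-27.0, -61.0, -29.0]), (0.67, 0.26, [-29.0, -60.0, -26.0]), (0.69, 0.22, [-20.0, -60.0, -34.0]), (0.69, 0.24, [-23.0, -59.0, -31.0]), (0.69, 0.26, [-25.0, -58.0, -27.0])]
0 [(0.67, 0.26, [-25.0, -62.0, -37.0]), (0.69, 0.22, [-15.0, -61.0, -46.0]), (0.69, 0.24, [-18.0, -60.0, -42.0]), (0.69, 0.26, [-21.0, -60.0, -38.0])]
-5 [(0.69, 0.22, [-8.0, -62.0, -58.0]), (0.69, 0.24, [-12.0, -61.0, -54.0]), (0.69, 0.26, [-15.0, -61.0, -50.0])]
```

Run:
```python
from ik import *
q=D[-1,:3]
for r,z,t in ((.593,.07,105),(.593,.25,105),(.64,.25,82),(.69,.25,60),(.785,.223,60),(.765,.227,47),(.744,.23,35),(.7165,.23,20),(.686,.228,5),(.686,.228,0)):
    q,e=ik(r,z,t,q);print(r,z,t,q.round(1),round(e,3))
```

```text
0.593 0.07 105 [26.  14.1 93.1] 0.0
0.593 0.25 105 [ 27.2  35.8 113.6] 0.0
0.64 0.25 82 [ 9.5 14.6 87.1] 0.0
0.69 0.25 60 [-4.9 -5.9 58.9] 0.0
0.785 0.223 60 [ 8.   4.3 56.2] 0.0
0.765 0.227 47 [ -4.6 -14.4  37.2] 0.0
0.744 0.23 35 [-14.3 -29.7  19.6] 0.0
0.7165 0.23 20 [-22.2 -46.5  -4.3] 0.0
0.686 0.228 5 [-22.2 -59.8 -32.6] 0.0
0.686 0.228 0 [-17.2 -61.4 -44.3] 0.0
```

```bash
python3 -m crank '[[[0,0,0.3,0,0,0],[0,0,0.5,0,0,0],[0,0,0.7,0,0,0],[0,0,0.8,0,0,0],[0,0,0.8,0,0,0],[0,0,0.8,0,0,0],[0,0,0.8,0,0,0],[0,0,0.8,0,0,0],[0,0,0.8,0,0,0],[0,0,0.8,0,0,0],[0,0,0.8,0,0,0],[0,0,0.6,0,0,0],[0,0,0.4,0,0,0],[0,0,0.1,0,0,0],[0,0,0,0,0,0]]]'
```

```text
time: 19.72
ee_pos: [0.5928, 0.0038, 0.2488]
tcp_rot: [-179.9, -14.9, 179.7]
wrist_force: [-0.8, -0.3, -4.5]
opening: 0.0609
grasp_force: 108.9
```

```bash
python3 -m crank '[[[-0.1,0.4,0,0,0,0.12],[-0.2,0.7,0,0,0,0.2],[-0.25,0.92,0,0,0,0.27],[-0.25,0.92,0,0,0,0.27],[-0.25,0.92,0,0,0,0.27],[-0.25,0.92,0,0,0,0.27],[-0.25,0.92,0,0,0,0.27],[-0.25,0.92,0,0,0,0.27],[-0.25,0.92,0,0,0,0.27],[-0.25,0.92,0,0,0,0.27],[-0.25,0.92,0,0,0,0.27],[-0.25,0.92,0,0,0,0.27],[-0.25,0.92,0,0,0,0.27],[-0.25,0.92,0,0,0,0.27],[-0.25,0.92,0,0,0,0.27],[-0.25,0.92,0,0,0,0.27],[-0.14,0.5,0,0,0,0.15],[-0.07,0.25,0,0,0,0.08],[0,0,0,0,0,0],[0,0,0,0,0,0]]]'
python3 -c "
from h import *
print(bot.get_obs()['q'].round(2))"
```

```text
time: 21.38
ee_pos: [0.5123, 0.2982, 0.2481]
tcp_rot: [-179.9, -15.0, -150.5]
wrist_force: [1.1, -0.4, -4.5]
opening: 0.061
grasp_force: 109.0
[3.0170e+01 2.7010e+01 3.5260e+01 1.1326e+02 9.0000e-02 6.3000e-01]
```

```bash
python3 -m crank '[[[0.32,0.19,0,0.25,-0.43,0],[0.32,0.19,0,0.25,-0.43,0],[0.32,0.19,0,0.25,-0.43,0],[0.32,0.19,0,0.25,-0.43,0],[0.32,0.19,0,0.25,-0.43,0],[0.32,0.19,0,0.25,-0.43,0],[0.32,0.19,0,0.25,-0.43,0],[0.32,0.19,0,0.25,-0.43,0],[0.32,0.19,0,0.25,-0.43,0],[0.32,0.19,0,0.25,-0.43,0],[0.32,0.19,0,0.25,-0.43,0],[0.32,0.19,0,0.25,-0.43,0],[0.32,0.19,0,0.25,-0.43,0],[0,0,0,0,0,0],[0,0,0,0,0,0]]]'
python3 - <<'E'
from h import *
from scipy.spatial.transform import Rotation as Ro
o=bot.get_obs();print(o['q'].round(1),np.hypot(*o['ee_pos'][:2]),Ro.from_euler('xyz',o['tcp_rot'],degrees=True).as_matrix()[:,2].round(3))
for n in ("top","scene"): cv2.imwrite(f"pics/{n}5.png",bot.camera(n)[:,:,::-1])
a=cv2.imread("pics/top5.png")[120:300,60:260];b=cv2.imread("pics/scene5.png")[20:200,250:450]
cv2.imwrite("pics/l5.png",cv2.resize(np.hstack([a,b]),None,fx=2,fy=2,interpolation=2))
E
```

```text
time: 22.63
ee_pos: [0.5949, 0.3461, 0.2477]
tcp_rot: [179.5, 29.3, -150.6]
wrist_force: [1.1, -1.1, 3.2]
opening: 0.0613
grasp_force: 120.7
[30.2 -4.4 -5.4 59.6  0.1  0.7] 0.6882613037603347 [ 0.423  0.247 -0.872]
```

View pics/l5.png

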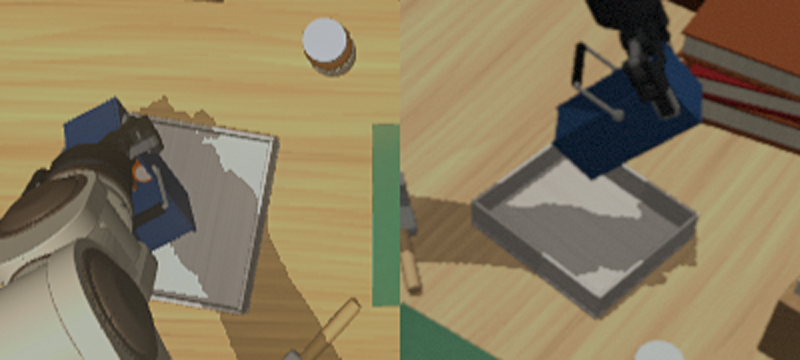

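The left crop shows the caddy tipped about 45° with the lip end at (190,235) over the tray. The right crop shows the bail swung towards the lip, away from the hand. I'll move outward and keep tipping.

```bash
python3 -m crank '[[[0.52,0.3,-0.15,0,0,0],[0.52,0.3,-0.15,0,0,0],[0.52,0.3,-0.15,0,0,0],[0.52,0.3,-0.15,0,0,0],[0.52,0.3,-0.15,0,0,0],[0.52,0.3,-0.15,0,0,0],[0.52,0.3,-0.15,0,0,0],[0.52,0.3,-0.15,0,0,0],[-0.23,-0.14,0.04,0.25,-0.43,0],[-0.23,-0.14,0.04,0.25,-0.43,0],[-0.23,-0.14,0.04,0.25,-0.43,0],[-0.23,-0.14,0.04,0.25,-0.43,0],[-0.23,-0.14,0.04,0.25,-0.43,0],[-0.23,-0.14,0.04,0.25,-0.43,0],[-0.23,-0.14,0.04,0.25,-0.43,0],[-0.23,-0.14,0.04,0.25,-0.43,0],[0,0,0,0,0,0],[0,0,0,0,0,0]]]'
python3 - <<'E'
from h import *
from scipy.spatial.transform import Rotation as Ro
o=bot.get_obs();print(o['q'].round(1),np.hypot(*o['ee_pos'][:2]),Ro.from_euler('xyz',o['tcp_rot'],degrees=True).as_matrix()[:,2].round(3))
E
```

```text
time: 24.23
ee_pos: [0.6417, 0.3729, 0.2293]
tcp_rot: [178.9, 56.6, -151.0]
wrist_force: [-4.0, -2.7, 1.8]
opening: 0.0609
grasp_force: 120.5
[ 30.1 -15.  -31.2  17.2   0.1   0.6] 0.7421534643887614 [ 0.721  0.421 -0.551]
```

```bash
python3 -m crank '[[[-0.145,-0.085,0,0.125,-0.215,0],[-0.145,-0.085,0,0.125,-0.215,0],[-0.145,-0.085,0,0.125,-0.215,0],[-0.145,-0.085,0,0.125,-0.215,0],[-0.145,-0.085,0,0.125,-0.215,0],[-0.145,-0.085,0,0.125,-0.215,0],[-0.145,-0.085,0,0.125,-0.215,0],[-0.145,-0.085,0,0.125,-0.215,0],[-0.145,-0.085,0,0.125,-0.215,0],[-0.145,-0.085,0,0.125,-0.215,0],[-0.145,-0.085,0,0.125,-0.215,0],[-0.145,-0.085,0,0.125,-0.215,0],[-0.145,-0.085,0,0.125,-0.215,0],[-0.145,-0.085,0,0.125,-0.215,0],[-0.145,-0.085,0,0.125,-0.215,0],[-0.145,-0.085,0,0.125,-0.215,0],[0,0,0,0,0,0],[0,0,0,0,0,0],[0,0,0,0,0,0]]]'
python3 - <<'E'
from h import *
from scipy.spatial.transform import Rotation as Ro
o=bot.get_obs();print(o['q'].round(1),np.hypot(*o['ee_pos'][:2]),Ro.from_euler('xyz',o['tcp_rot'],degrees=True).as_matrix()[:,2].round(3))
for n in ("top","scene"): cv2.imwrite(f"pics/{n}6.png",bot.camera(n)[:,:,::-1])
a=cv2.imread("pics/top6.png")[120:300,60:260];b=cv2.imread("pics/scene6.png")[20:200,250:450]
cv2.imwrite("pics/l6.png",cv2.resize(np.hstack([a,b]),None,fx=2,fy=2,interpolation=2))
def cnt(im,n):
    h=cv2.cvtColor(im,cv2.COLOR_BGR2HSV);m=cv2.inRange(h,(3,150,90),(14,255,255))
    k,_,s,c=cv2.connectedComponentsWithStats(m);print(n,[(c[i].round(0).tolist(),int(s[i,4])) for i in range(1,k) if s[i,4]>8])
cnt(a,"top");cnt(b,"scene")
E
```

```text
time: 25.82
ee_pos: [0.5967, 0.3467, 0.232]
tcp_rot: [173.7, 84.1, -156.1]
wrist_force: [0.9, -0.3, -2.7]
opening: 0.061
grasp_force: 122.0
[ 30.1 -22.3 -58.2 -30.1   0.2   0.6] 0.6901639271127523 [ 0.859  0.502 -0.102]
top []
scene [([176.0, 14.0], 1476), ([76.0, 101.0], 61), ([105.0, 107.0], 9), ([104.0, 115.0], 79)]
```

```bash
python3 -m crank '[[[-0.15,-0.085,0,0.125,-0.215,0],[-0.15,-0.085,0,0.125,-0.215,0],[-0.15,-0.085,0,0.125,-0.215,0],[0,0,0,0,0,0],[0,0,0,0,0,0],[0,0,0,0,0,0],[0,0,0,0,0,0],[0,0,0,0,0,0]]]'
cat > det.py <<'E'
from h import *
def det(n,box,tag):
    im=bot.camera(n)[:,:,::-1];cv2.imwrite(f"pics/{n}{tag}.png",im)
    h=cv2.cvtColor(np.ascontiguousarray(im),cv2.COLOR_BGR2HSV);x0,y0,x1,y1=box
    m=cv2.inRange(h,(2,120,70),(16,255,255));m[:y0]=0;m[y1:]=0;m[:,:x0]=0;m[:,x1:]=0
    k,_,s,c=cv2.connectedComponentsWithStats(m,connectivity=8);C=cam(n)
    for i in range(1,k):
        if s[i,4]>5: print(n,c[i].round(0),s[i,4],s[i,:4].tolist(),onz(C,c[i],.018).round(3)[:2])
E
python3 -c "
from det import *
det('scene',(280,80,405,180),7)
C=cam('scene');print([proj(C,[*p,.045]).round(0).tolist() for p in ((.65,.391),(.63,.201),(.412,.228),(.436,.419))])"
```

```text
time: 26.58
ee_pos: [0.5869, 0.3412, 0.2317]
tcp_rot: [135.0, 89.1, 165.3]
wrist_force: [-0.3, 0.1, -3.0]
opening: 0.0606
grasp_force: 122.0
scene [327. 122.] 87 [322, 116, 11, 12] [0.486 0.319]
scene [354. 134.] 131 [349, 126, 10, 15] [0.565 0.327]
[[397.0, 127.0], [349.0, 170.0], [283.0, 123.0], [333.0, 85.0]]
```

```bash
python3 -m crank '[[[0.15,0.085,0,-0.125,0.215,0],[0.29,0.17,0,-0.25,0.43,0],[0.29,0.17,0,-0.25,0.43,0],[0.29,0.17,0,-0.25,0.43,0],[0.29,0.17,0,-0.25,0.43,0],[0.29,0.17,0,-0.25,0.43,0],[0.29,0.17,0,-0.25,0.43,0],[0.29,0.17,0,-0.25,0.43,0],[0.29,0.17,0,-0.25,0.43,0],[0.29,0.17,0,-0.25,0.43,0],[0.23,0.14,-0.04,-0.25,0.43,0],[0.23,0.14,-0.04,-0.25,0.43,0],[0.23,0.14,-0.04,-0.25,0.43,0],[0.23,0.14,-0.04,-0.25,0.43,0],[0.23,0.14,-0.04,-0.25,0.43,0],[0.23,0.14,-0.04,-0.25,0.43,0],[0.23,0.14,-0.04,-0.25,0.43,0],[0.23,0.14,-0.04,-0.25,0.43,0],[0,0,0,0,0,0]]]'
python3 -m crank '[[[-0.52,-0.3,0.15,0,0,0],[-0.52,-0.3,0.15,0,0,0],[-0.52,-0.3,0.15,0,0,0],[-0.52,-0.3,0.15,0,0,0],[-0.52,-0.3,0.15,0,0,0],[-0.52,-0.3,0.15,0,0,0],[-0.52,-0.3,0.15,0,0,0],[-0.52,-0.3,0.15,0,0,0],[0,0,0,0,0,0]]]'
python3 -m crank '[[[-0.32,-0.19,0,-0.25,0.43,0],[-0.32,-0.19,0,-0.25,0.43,0],[-0.32,-0.19,0,-0.25,0.43,0],[-0.32,-0.19,0,-0.25,0.43,0],[-0.32,-0.19,0,-0.25,0.43,0],[-0.32,-0.19,0,-0.25,0.43,0],[-0.32,-0.19,0,-0.25,0.43,0],[-0.32,-0.19,0,-0.25,0.43,0],[-0.32,-0.19,0,-0.25,0.43,0],[-0.32,-0.19,0,-0.25,0.43,0],[-0.32,-0.19,0,-0.25,0.43,0],[-0.32,-0.19,0,-0.25,0.43,0],[-0.32,-0.19,0,-0.25,0.43,0],[0,0,0,0,0,0],[0,0,0,0,0,0]]]'
```

```text
time: 28.22
ee_pos: [0.6803, 0.3967, 0.2245]
tcp_rot: [179.5, 29.4, -150.6]
wrist_force: [0.3, -0.3, -2.5]
opening: 0.0609
grasp_force: 121.7
time: 28.97
ee_pos: [0.5943, 0.3471, 0.2498]
tcp_rot: [179.5, 29.7, -150.6]
wrist_force: [1.5, 0.5, -1.8]
opening: 0.0609
grasp_force: 121.9
time: 30.22
ee_pos: [0.5134, 0.299, 0.247]
tcp_rot: [-179.9, -14.9, -150.5]
wrist_force: [0.6, 0.1, -2.6]
opening: 0.0608
grasp_force: 121.6
```

```bash
python3 -m crank '[[[0.07,-0.25,0,0,0,-0.08],[0.14,-0.5,0,0,0,-0.15],[0.25,-0.92,0,0,0,-0.27],[0.25,-0.92,0,0,0,-0.27],[0.25,-0.92,0,0,0,-0.27],[0.25,-0.92,0,0,0,-0.27],[0.25,-0.92,0,0,0,-0.27],[0.25,-0.92,0,0,0,-0.27],[0.25,-0.92,0,0,0,-0.27],[0.25,-0.92,0,0,0,-0.27],[0.25,-0.92,0,0,0,-0.27],[0.25,-0.92,0,0,0,-0.27],[0.25,-0.92,0,0,0,-0.27],[0.25,-0.92,0,0,0,-0.27],[0.25,-0.92,0,0,0,-0.27],[0.25,-0.92,0,0,0,-0.27],[0.2,-0.7,0,0,0,-0.2],[0.1,-0.4,0,0,0,-0.12],[0,0,0,0,0,0],[0,0,0,0,0,0]]]'
python3 - <<'E'
from det import *
det('scene',(280,80,405,180),8); det('top',(100,170,205,280),8)
# blue caddy outline in scene, tipped edges
im=cv2.imread("pics/scene8.png");h=cv2.cvtColor(im,cv2.COLOR_BGR2HSV)
m=cv2.inRange(h,(105,110,25),(125,255,255));k,l,s,c=cv2.connectedComponentsWithStats(m);i=1+s[1:,4].argmax()
ct=max(cv2.findContours((l==i).astype('u1'),0,2)[0],key=cv2.contourArea)
hull=cv2.convexHull(ct);print(s[i],cv2.approxPolyDP(hull,3,True)[:,0].tolist())
C=cam('scene')
o=bot.get_obs();p=o['ee_pos'];org=np.array([p[0]-.058,p[1],p[2]-.0445])
for dx in(-.075,.075):
  for dy in(-.031,.031):
    for z in(0,.075):print((dx,dy,z),proj(C,org+[dx,dy,z]).round(0).tolist())
E
```

```text
time: 31.88
ee_pos: [0.5924, 0.0036, 0.2485]
tcp_rot: [-180.0, -15.0, 179.7]
wrist_force: [-0.1, 1.6, -3.2]
opening: 0.0606
grasp_force: 121.6
scene [329. 124.] 42 [325, 119, 8, 9] [0.494 0.317]
scene [354. 134.] 126 [349, 126, 10, 15] [0.565 0.326]
top [152. 211.] 98 [146, 206, 13, 13] [0.569 0.319]
top [142. 218.] 33 [136, 212, 11, 10] [0.552 0.341]
top [151. 245.] 87 [145, 239, 13, 12] [0.486 0.316]
[ 219  107   82   80 2282] [[239, 107], [276, 128], [300, 150], [298, 167], [280, 186], [224, 149], [219, 125]]
(-0.075, -0.031, 0) [223.0, 153.0]
(-0.075, -0.031, 0.075) [219.0, 127.0]
(-0.075, 0.031, 0) [243.0, 134.0]
(-0.075, 0.031, 0.075) [240.0, 108.0]
(0.075, -0.031, 0) [282.0, 190.0]
(0.075, -0.031, 0.075) [282.0, 166.0]
(0.075, 0.031, 0) [302.0, 169.0]
(0.075, 0.031, 0.075) [303.0, 144.0]
```

All three cartridges show in the tray in the top view, at (0.569,0.319), (0.552,0.341) and (0.486,0.316). The caddy is level in the grip, so I'll lower it to the mat.

```bash
python3 -m crank '[[[0.05,0,-0.3,0,0,0],[0.1,0,-0.6,0,0,0],[0.05,0,-0.8,0,0,0],[0,0,-0.8,0,0,0],[0,0,-0.8,0,0,0],[0,0,-0.8,0,0,0],[0,0,-0.8,0,0,0],[0,0,-0.8,0,0,0],[0,0,-0.8,0,0,0],[0,0,-0.8,0,0,0],[0,0,-0.7,0,0,0],[0,0,-0.5,0,0,0],[0,0,-0.4,0,0,0],[0,0,-0.2,0,0,0],[0,0,-0.1,0,0,0],[0,0,0,0,0,0],[0,0,0,0,0,0]]]'
python3 -m crank '[[[0,0,-0.08,0,0,0],[0,0,-0.08,0,0,0],[0,0,-0.08,0,0,0],[0,0,0,0,0,0],[0,0,0,0,0,0]]]'
```

```text
time: 33.4
ee_pos: [0.5967, 0.0038, 0.0649]
tcp_rot: [-179.9, -14.9, 179.7]
wrist_force: [-0.7, -1.3, -2.2]
opening: 0.0608
grasp_force: 121.6
time: 33.82
ee_pos: [0.5964, 0.0037, 0.0594]
tcp_rot: [-179.9, -15.0, 179.7]
wrist_force: [0.1, -0.1, -2.1]
opening: 0.0606
grasp_force: 121.6
```

```bash
python3 -m crank '[[[0,0,-0.08,0,0,0],[0,0,-0.08,0,0,0],[0,0,-0.08,0,0,0],[0,0,-0.06,0,0,0],[0,0,0,0,0,0]]]'
python3 -m crank '[[[0,0,-0.05,0,0,0],[0,0,-0.05,0,0,0],[0,0,0,0,0,0]]]'
python3 -m crank '[[[0,0,-0.04,0,0,0],[0,0,-0.04,0,0,0],[0,0,0,0,0,0]]]'
```

```text
time: 34.23
ee_pos: [0.5963, 0.0038, 0.0531]
tcp_rot: [-179.9, -15.0, 179.7]
wrist_force: [-0.3, -1.1, -2.6]
opening: 0.0608
grasp_force: 121.6
time: 34.48
ee_pos: [0.5964, 0.0038, 0.0513]
tcp_rot: [-179.9, -15.0, 179.7]
wrist_force: [0.3, -0.3, -2.5]
opening: 0.0608
grasp_force: 121.6
time: 34.73
ee_pos: [0.5964, 0.0038, 0.0497]
tcp_rot: [-179.9, -15.0, 179.7]
wrist_force: [-0.7, -0.1, -2.7]
opening: 0.061
grasp_force: 121.6
```

```bash
python3 -m crank '[[[0,0,-0.04,0,0,0],[0,0,-0.04,0,0,0],[0,0,0,0,0,0]]]'
python3 -m crank '[[[0,0,-0.04,0,0,0],[0,0,-0.04,0,0,0],[0,0,0,0,0,0]]]'
```

```text
time: 34.98
ee_pos: [0.5964, 0.0038, 0.0481]
tcp_rot: [-179.9, -15.0, 179.7]
wrist_force: [0.3, 0.3, -3.0]
opening: 0.0608
grasp_force: 121.6
time: 35.23
ee_pos: [0.5964, 0.0037, 0.0465]
tcp_rot: [-179.9, -15.0, 179.7]
wrist_force: [0.6, 0.4, -2.0]
opening: 0.0606
grasp_force: 121.6
```

```bash
python3 -m crank '[[[0,0,-0.04,0,0,0],[0,0,-0.04,0,0,0],[0,0,0,0,0,0]]]'
python3 -m crank '[[[0,0,-0.04,0,0,0],[0,0,-0.04,0,0,0],[0,0,0,0,0,0]]]'
python3 - <<'E'
from h import *
im=bot.camera("scene")[:,:,::-1].copy();cv2.imwrite("pics/scene9.png",im);C=cam('scene')
h=cv2.cvtColor(im,cv2.COLOR_BGR2HSV)
def hull(h):
    m=cv2.inRange(h,(105,110,25),(125,255,255));k,l,s,c=cv2.connectedComponentsWithStats(m);i=1+s[1:,4].argmax()
    ct=max(cv2.findContours((l==i).astype('u1'),0,2)[0],key=cv2.contourArea);return cv2.approxPolyDP(cv2.convexHull(ct),2.5,True)[:,0].tolist()
print("now",hull(h)); print("gripped before",hull(cv2.cvtColor(cv2.imread("pics/scene4.png"),cv2.COLOR_BGR2HSV)))
for org in ([.538,.0037,.004],[.535,.0037,.004]):
    print([proj(C,np.array(org)+d).round(1).tolist() for d in ([-.075,-.031,0],[.075,-.031,0],[-.075,-.031,.075],[-.075,.031,.075])])
E
```

```text
time: 35.48
ee_pos: [0.5965, 0.0038, 0.0453]
tcp_rot: [-179.9, -15.0, 179.7]
wrist_force: [-0.1, -0.0, -1.3]
opening: 0.0605
grasp_force: 122.2
time: 35.73
ee_pos: [0.5965, 0.0038, 0.0452]
tcp_rot: [-179.9, -14.9, 179.7]
wrist_force: [-2.8, 0.2, 10.3]
opening: 0.0607
grasp_force: 123.4
now [[249, 173], [281, 193], [280, 210], [269, 228], [234, 203], [232, 189]]
gripped before [[248, 173], [279, 192], [280, 205], [265, 227], [233, 204], [231, 189]]
[[234.2, 208.2], [284.5, 242.2], [230.9, 190.0], [248.8, 172.2]]
[[233.2, 207.6], [283.5, 241.5], [229.9, 189.3], [247.8, 171.6]]
```

```bash
python3 -m crank '[[[0,0,0.03,0,0,0],[0,0,0.02,0,0,0],[0,0,0,0,0,0],[0,0,0,0,0,0]]]' - 20
python3 -m crank '[[[0,0,0,0,0,0],[0,0,0,0,0,0],[0,0,0,0,0,0],[0,0,0,0,0,0],[0,0,0,0,0,0]]]' 1
python3 -m crank '[[[0.05,0,0.2,0,0,0],[0.11,0,0.4,0,0,0],[0.17,0,0.6,0,0,0],[0.22,0,0.8,0,0,0],[0.22,0,0.8,0,0,0],[0.22,0,0.8,0,0,0],[0.22,0,0.8,0,0,0],[0.22,0,0.8,0,0,0],[0.22,0,0.8,0,0,0],[0.22,0,0.8,0,0,0],[0.22,0,0.8,0,0,0],[0.22,0,0.8,0,0,0],[0.22,0,0.8,0,0,0],[0.17,0,0.6,0,0,0],[0,0,0,0,0,0]]]'
python3 - <<'E'
from det import *
det('scene',(280,80,405,180),9); det('top',(100,170,205,280),9)
def hull(im):
    h=cv2.cvtColor(im,cv2.COLOR_BGR2HSV);m=cv2.inRange(h,(105,110,25),(125,255,255));m=cv2.morphologyEx(m,3,np.ones((3,3)));k,l,s,c=cv2.connectedComponentsWithStats(m);i=1+s[1:,4].argmax()
    ct=max(cv2.findContours((l==i).astype('u1'),0,2)[0],key=cv2.contourArea);return cv2.approxPolyDP(cv2.convexHull(ct),2.5,True)[:,0].tolist()
a,b=cv2.imread("pics/scene9.png"),cv2.imread("pics/scene3.png")
print("now",hull(a),"after first set-down",hull(b))
# disturbance check: mean differences around other objects vs first pictures
C=cam('scene');s0=cv2.imread("pics/scene0.png")
for n,p in dict(jar=(.739,.14,.06),weight=(.721,-.157,.02),book=(.816,-.042,.03),brush=(.33,.14,.01),spat=(.33,-.12,.01),spare=(.51,-.26,.08)).items():
    u,v=proj(C,p).astype(int);d=cv2.absdiff(a,s0)[max(v-14,0):v+14,max(u-14,0):u+14];print(n,(u,v),(d.max(2)>45).mean().round(2))
E
```

```text
time: 36.12
ee_pos: [0.5966, 0.0038, 0.0453]
tcp_rot: [-179.9, -15.0, 179.7]
wrist_force: [-1.2, -0.5, 7.9]
opening: 0.0605
grasp_force: 122.5
time: 36.53
ee_pos: [0.5964, 0.0038, 0.0443]
tcp_rot: [-179.9, -15.0, 179.7]
wrist_force: [-0.2, 0.0, -0.6]
opening: 0.0854
grasp_force: 0.0
time: 37.78
ee_pos: [0.6512, 0.0038, 0.2434]
tcp_rot: [-179.9, -14.8, 179.7]
wrist_force: [1.5, -1.4, -0.0]
opening: 0.0854
grasp_force: 0.0
top [152. 211.] 99 [146, 206, 13, 13] [0.569 0.319]
top [142. 218.] 30 [136, 212, 11, 10] [0.552 0.342]
top [151. 245.] 86 [145, 239, 13, 12] [0.486 0.316]
now [[249, 173], [299, 205], [298, 222], [283, 239], [236, 206], [232, 189]] after first set-down [[248, 173], [298, 205], [297, 222], [282, 239], [234, 205], [231, 189]]
jar (np.int64(375), np.int64(207)) 0.0
weight (np.int64(287), np.int64(311)) 0.0
book (np.int64(358), np.int64(294)) 0.0
brush (np.int64(237), np.int64(137)) 0.38
spat (np.int64(165), np.int64(204)) 0.0
spare (np.int64(171), np.int64(278)) 0.0
```

Run:
```python
import cv2,numpy as np
for n,(x0,y0,x1,y1) in dict(scene=(232,98,266,168),top=(172,262,246,340)).items():
    a,b=cv2.imread(f"pics/{n}0.png"),cv2.imread(f"pics/{n}9.png")
    r=cv2.matchTemplate(b[y0-8:y1+8,x0-8:x1+8],a[y0:y1,x0:x1],cv2.TM_CCOEFF_NORMED);print(n,cv2.minMaxLoc(r)[1],cv2.minMaxLoc(r)[3],"(8,8)=unmoved")
from workcell import bot
print(bot.job_done())
```

```text
scene 0.23440611362457275 (8, 8) (8,8)=unmoved
top 0.44829466938972473 (8, 8) (8,8)=unmoved
the job is handed in; nothing more can be done
None
```

I handed in the job at about 38 s: the three spent cartridges are in the aluminium tray, the blue caddy is upright near the middle of the mat with the gripper clear of it, and image checks found nothing else moved (the brush match was weak, probably from arm shadow).

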